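# Load the optics carrier and lift it level by its bail handle

## Task

These optics are going to another table: stand the lens mount and the mirror mount that are just behind the black carrier (not those stored at the back of the table) in its two empty end wells (either one in either well), so that all three stand upright side by side, with the lens and the mirror square to the carrier, facing one of its long sides. Then let go of them, swing the carrier's folded bail handle up, grip it round the middle of its rubber sleeve and lift the carrier straight up until its underside is about 10 cm clear of the table. Finish while holding it there by the sleeve, level and still, with all three optics seated; the power sensor, the jar and the hex key must stay where they are.

Things in the scene. Friction and masses are not known exactly. Their poses are not given: they have to be found in the camera images.
- carrier: Loose carrier for optics, 0.39 kg: black base 282 (its y) x 76 (its x) x 18 mm high with feet; three round wells 46 mm wide, 8 mm deep, in a row along y, 80 mm apart; at each end (y = +-137 mm) an upright aluminium cheek, 8 mm thick, 93 mm high, narrowing to 26 mm. Origin: centre of the underside; z up, y along the row, x across it, away from the robot at the start.
- well_0 (a point): centre of the floor of the end well at the carrier's +y end, 10 mm above the carrier's underside (the rim is 18 mm above it); empty at the start
- well_2 (a point): centre of the floor of the end well at the carrier's -y end, 10 mm above the carrier's underside; empty at the start
- bail_pivot (a point): point on the bail's hinge line, midway between the cheeks, 80 mm above the carrier's underside; the hinge line is the carrier's y axis direction
- bail_grip (a point): centre of the bail's black hand grip, a rubber sleeve (round, 15 mm thick, 110 mm long, along y) that turns on the rod, 62 mm from the hinge line. Folded, it lies 62 mm to the carrier's +x side, 84 mm above the underside; upright it is 142 mm above the underside, over the middle well. The rest of the bail is 8 mm steel rod, its arms just outside the cheeks (y = +-147 mm).
- bail (a joint): angle of the carrier's bail handle: 0 = upright, 1.5 = folded on its stop at the carrier's +x side (the start, far side from the robot), -1.5 = folded the other way. Growing angle moves the sleeve from the top towards the carrier's +x. It turns freely with slight friction and falls when let go; the loaded carrier hangs level below it.
- lens_a: Loose lens mount to load, 88 mm high, about 0.15 kg: black round foot 40 mm wide, 8 mm thick, 12.6 mm steel post, black ring with a lens at the top, 30 mm wide (y), 12 mm thick (x), from 58 to 88 mm height. Origin: centre of the underside, z up; the lens looks along x. Grip the ring by its two edges (across y).
- mirror: Loose mirror mount to load, 94 mm high, about 0.18 kg: black round foot 42 mm wide, 8 mm thick, centred 1 mm to -x of the origin, 12.6 mm post, square black head 45 mm wide (y), 49 to 94 mm height, x = -12 to 10 mm, two small knobs on its back out to x = 22 mm. Origin at the underside, z up; it looks along -x. Grip the head by its two flat sides (across y).
- lens_b: Second lens mount, the same shape as the first (88 mm high), loose, already standing in the middle well with its lens looking along about the carrier's x. Origin at the centre of its underside, z up. It stays there.
- sensor: bystander: round black optical power sensor, 44 mm wide, 16 mm high, lying on the table at the right; origin at the centre of its underside
- jar: bystander: white screw jar with a black cap, 50 mm wide, 60 mm high, on the table at the left; origin at the centre of its underside
- key: bystander: L-shaped black hex key, 88 x 31 mm, 5 mm thick, lying on the table at the right; origin at the centre of its outline, on the table
Things that resemble listed ones, but are neither listed nor needed, are in the scene too. Leave any blue, red or yellow look-alike of the lens_a alone.

How it is judged (in metres and radians):
On the way, in this order (a step that is already met when the one before it is completed fails the run):
1. the loose lens and the mirror both stand in wells of the carrier, square to it and let go, the carrier still on the table (z of lens_a in the frame of carrier between 0.006 and 0.014 m and x of lens_a in the frame of carrier between -0.009 and 0.009 m and angle between each of lens_a, mirror's own z axis and vertical below 0.12 rad and z of mirror in the frame of carrier between 0.006 and 0.014 m and x of mirror in the frame of carrier between -0.009 and 0.009 m and angle between the x axis of each of lens_a, mirror and the x axis of carrier, either way round below 0.26 rad and contact force between the fingers and lens_a below 0.5 N and contact force between the fingers and mirror below 0.5 N and contact force between the fingers and lens_b below 0.5 N and height (world z) of carrier below 0.015 m), for 0.2 s.
2. the bail handle is swung up near upright by the gripper (value of joint bail between -0.4 and 0.4 rad and contact force between the fingers and carrier above 0.3 N), for 0.05 s.
At the end, for the whole second after the job is handed in: Carrier held by the middle of the bail's sleeve (TCP within 40 mm), underside 60 to 150 mm up, within 0.2 m of its start, tilt under 5 degrees, still; all three optics seated upright, untouched by the fingers; loaded lens and mirror within 15 degrees of square to the carrier (height (world z) of carrier between 0.06 and 0.15 m and angle between carrier's own z axis and vertical below 0.09 rad and linear speed of carrier below 0.02 m/s and angular speed of carrier below 0.15 rad/s and distance of carrier from where it was at the start of the episode below 0.2 m and contact force between the fingers and carrier above 2 N and distance between the grasp point and bail_grip below 0.04 m and contact force between the fingers and lens_a below 0.5 N and contact force between the fingers and mirror below 0.5 N and contact force between the fingers and lens_b below 0.5 N and angle between the x axis of each of lens_a, mirror and the x axis of carrier, either way round below 0.26 rad and z of lens_a in the frame of carrier between 0.006 and 0.014 m and x of lens_a in the frame of carrier between -0.009 and 0.009 m and angle between each of lens_a, mirror, lens_b's own z axis and vertical below 0.12 rad and z of mirror in the frame of carrier between 0.006 and 0.014 m and x of mirror in the frame of carrier between -0.009 and 0.009 m and z of lens_b in the frame of carrier between 0.006 and 0.014 m and x of lens_b in the frame of carrier between -0.009 and 0.009 m); the arm keeps its last pose, push and grip.
It fails at once if the power sensor, the jar or the hex key is moved more than 25 mm (distance of any of sensor, jar, key from where it was at the start of the episode above 0.025 m).
It fails at once if a lens or the mirror is tipped over (angle between any of lens_a, mirror, lens_b's own z axis and vertical above 0.6 rad).
It also fails if it takes over 72 s, if anything falls off the work surface, if the arm or the gripper's body presses on something with over 40 N, if the wrist force passes 120 N, or if a joint passes its speed limit or range.

## Robot

A 6-joint arm with a two-finger parallel gripper is mounted at the origin on a cart in front of the work surface, level with it; the furniture and walls round the work are solid. World frame = base frame: x ahead of the robot, y to its left, z up, the work surface at z = 0. Lengths are in m, angles in degrees, forces in N, time in s.
With the tool pointing down it reaches from about 0.35 to 0.95 m from the base axis. Payload 17.4 kg.
Tool frame: the origin (TCP) lies between the finger pads, 19 mm behind the fingertips; this is the grasp point; z points along the fingers, x is the direction in which the jaws open and shut, and the axes are right-handed (so a half turn about z gives the same grasp; the last joint's range is limited). The gripper opens to 93 mm and grips with 3 to 60 N. Pads are 15 mm wide; open, the fingers measure 128 mm over their backs; the gripper's body (75 mm by 188 mm) begins 65 mm behind the grasp point.
Start: joints at [-68.113, 6.646, 82.598, -0, 90.757, -2.166], TCP at [0.275, -0.616, 0.237] pointing down, gripper open.
Joint ranges: [-162.19, 162.19], [-47.58, 125.68], [4.15, 143.07], [-65.23, 245.23], [0.69, 171.88], [-170.13, 170.13]. Speed limits (degrees/s): [108.29, 108.29, 127.2, 180, 180, 180].

## Interface

Orientations are given as [roll, pitch, yaw] about the fixed x, y, z axes, in that order (R = Rz(yaw) Ry(pitch) Rx(roll)).
In Python, from bench import bot, cams, spotter gives the robot as it stands.
- The arm moves only by the tool move_arm, never from a script. Its argument "commands" is a list of rows, each a list of 7 numbers: the finger opening in cm, from 0 to 9.3, then the shift along the tool's x, y, z in cm, then the turn, a rotation vector about the tool's x, y, z in rad. A call has 1 to 8 rows; each row shifts and turns the pose as measured when the row begins, along the tool's axes as they then stand; what a row does not reach is not made up. A row lasts 1/10 s, in which the tool goes at most 50 mm and 8.59 degrees, less where a joint would pass 70% of its speed; a pose out of reach is approached as far as the arm can. A call with a gripper value outside its range is refused whole. The fingers move at their own pace and stop on an object; "newtons" is the grip in N (left out, the last holds). Time passes only in rows, so rows that do not move let the fingers close. It gives the time, the measured TCP pose, the force and the opening at its end, in the units of the state.
- bot.get_state(): the state, without advancing time (a new reading comes with each control period).
- cams.get_image(name): name is "scene" or "top" or "wrist"; returns a dict with "pixels" (400x640x3 uint8, blue, green, red), "depth" (400x640 float32, m along the optical axis (not along the pixel's ray), 0 where there is no reading), "vfov" (degrees; the focal length in pixels is half the picture's height over the tangent of half this angle, whatever the lens; pixels are square), "cx", "cy" (the principal point, pixels), "pose" (4x4, takes a point from camera to world coordinates). Camera axes: x right, y up, looking along -z (the intrinsics and any distortion apply to the point x, -y, -z); pixel columns grow to the right and rows downward; lengths in m; the calibration is good to about 2 mm. The wrist camera is an equidistant fisheye: a pixel r from the principal point sees the ray r / f radians off the axis. A picture is of the moment at which its call begins.
- bot.sign_off(): hands the job in, once; it reports no verdict.
Trained networks look in a picture, given as the dict that the camera call returned (one of the last four; its "shot" number tells which), for a name from the list of things; names that differ only in an ending like _2 or _b are one class to them, and where a whole thing is asked for, a point or a joint stands for the part that bears it (a point fixed in the world has none). Each returns a list of dicts, best first, with "conf" (0 to 1); they miss things now and then, are a little off and sometimes report something else, mostly with a low value. They report only what shows in the picture. A call takes as long as a camera call. They do not tell look-alikes from the thing itself.
- spotter.find_in(name, picture): "extent" ([left, top, right, bottom] in pixels, round what is visible of it).
The state is a dict: "t": time; "qpos": joint angles; "joint_velocities": joint speeds; "joint_efforts": joint torques, N m; "tool_pos": TCP position; "eef_rot": TCP orientation; "contact_force": force on the tool from outside, world axes, zero at the start; "moment": the same for the moment, N m; "gripper_width": finger opening in m.
Only numpy, scipy, OpenCV 4.12 (cv2) and the standard library are available. Lean on these libraries where they do the work, as an engineer would, in place of code of your own. Each camera call takes 0.05 s, during which the arm holds its last target. There are 200 camera calls.

## Working session

There is one attempt and no reset: what is moved stays moved. The work goes in short steps, Python scripts to look and compute and a tool call to move; the robot and the scene stay as the last step left them, time stands still between calls to the robot, and variables do not carry over. Pictures are saved under pics/ and viewed, about 8 in all and at most 12, crops included, and the job is handed in when it is done.

Besides the shell and the picture viewer there is one more tool, called after "Request:" as name(argument=value, ...), one argument or row to a line, values as JSON. move_arm: Moves the arm, as the interface text tells. Its arguments: {"type":"object","properties":{"commands":{"type":"array","items":{"type":"array","items":{"type":"number"}}},"newtons":{"type":"number"}},"required":["commands"]}

```bash
mkdir -p pics
cat > h.py <<'E'
import numpy as np, cv2
from scipy.spatial.transform import Rotation as R
from bench import bot, cams, spotter
def cloud(p):
    d=p["depth"]; h,w=d.shape; f=h/2/np.tan(np.radians(p["vfov"])/2)
    u,v=np.meshgrid(np.arange(w),np.arange(h))
    c=np.stack([(u-p["cx"])/f*d,-(v-p["cy"])/f*d,-d],-1)
    T=np.array(p["pose"]); return c@T[:3,:3].T+T[:3,3]
def st():
    s=bot.get_state(); print({k:np.round(s[k],4).tolist() for k in("t","tool_pos","eef_rot","contact_force","gripper_width","qpos")}); return s
E
python3 - <<'E'
from h import *
st()
for n in("scene","top"):
    p=cams.get_image(n); cv2.imwrite(f"pics/{n}1.png",p["pixels"]); np.savez(f"{n}1.npz",**{k:p[k] for k in("pixels","depth","vfov","cx","cy","pose")})
    C=cloud(p); print(n,p["vfov"],np.round(p["pose"],3).tolist())
    for o in("carrier","lens_a","mirror","sensor","jar","key","bail_grip"):
        for r in spotter.find_in(o,p):
            e=r["extent"]; u,v=int((e[0]+e[2])/2),int((e[1]+e[3])/2); print(o,round(r["conf"],2),np.round(e).tolist(),np.round(C[v,u],3))
E
```

```text
{'t': 0.0, 'tool_pos': [0.2751, -0.6162, 0.2367], 'eef_rot': [-179.9961, 0.0663, -65.9457], 'contact_force': [0.2942, -0.23, 0.7203], 'gripper_width': 0.0926, 'qpos': [-68.1112, 6.675, 82.6355, 0.0014, 90.7559, -2.1655]}
scene 49.5257679631333 [[-0.468, 0.678, -0.567, -0.178], [-0.884, -0.363, 0.295, 0.37], [-0.006, 0.64, 0.769, 1.073], [0.0, 0.0, 0.0, 1.0]]
carrier 0.98 [292.0, 182.0, 370.0, 264.0] [ 0.514 -0.007  0.   ]
lens_a 0.69 [344.0, 213.0, 353.0, 236.0] [ 0.449 -0.031  0.053]
lens_a 0.62 [346.0, 160.0, 360.0, 182.0] [ 0.634 -0.153  0.042]
lens_a 0.49 [327.0, 179.0, 334.0, 203.0] [ 0.621 -0.065  0.003]
mirror 0.7 [274.0, 179.0, 289.0, 210.0] [0.629 0.099 0.072]
jar 0.53 [218.0, 234.0, 236.0, 261.0] [0.534 0.306 0.06 ]
jar 0.32 [305.0, 193.0, 368.0, 260.0] [ 0.481 -0.01   0.017]
key 0.26 [293.0, 184.0, 374.0, 242.0] [ 0.544 -0.034  0.   ]
bail_grip 0.73 [298.0, 187.0, 370.0, 242.0] [ 0.54  -0.032 -0.005]
top 43.4155451350476 [[-0.012, 0.997, -0.076, 0.425], [-1.0, -0.014, -0.026, -0.023], [-0.027, 0.076, 0.997, 1.237], [0.0, 0.0, 0.0, 1.0]]
carrier 0.66 [276.0, 189.0, 409.0, 242.0] [ 0.47  -0.04   0.027]
lens_a 0.77 [413.0, 123.0, 430.0, 142.0] [ 0.665 -0.231  0.048]
lens_a 0.74 [402.0, 164.0, 421.0, 182.0] [ 0.572 -0.207  0.027]
lens_a 0.56 [332.0, 214.0, 354.0, 232.0] [ 0.452 -0.038  0.097]
lens_a 0.5 [343.0, 160.0, 359.0, 176.0] [ 0.579 -0.061  0.085]
lens_a 0.47 [380.0, 135.0, 399.0, 154.0] [ 0.639 -0.155  0.037]
mirror 0.77 [275.0, 129.0, 299.0, 157.0] [0.638 0.088 0.093]
mirror 0.29 [273.0, 190.0, 407.0, 242.0] [ 0.471 -0.035  0.021]
sensor 0.66 [274.0, 185.0, 407.0, 230.0] [ 0.49  -0.035  0.019]
sensor 0.52 [440.0, 162.0, 454.0, 184.0] [ 0.57  -0.297  0.012]
bail_grip 0.86 [273.0, 187.0, 407.0, 226.0] [ 0.493 -0.035  0.016]
```

Run:
```python
import cv2
a=cv2.imread("pics/top1.png")[80:260,240:480]; b=cv2.imread("pics/scene1.png")[140:280,200:430]
cv2.imwrite("pics/c1.png",cv2.resize(a,(800,600),interpolation=cv2.INTER_CUBIC)); cv2.imwrite("pics/c2.png",cv2.resize(b,(800,487),interpolation=cv2.INTER_CUBIC))
```

```text
(no output)
```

View pics/c1.png

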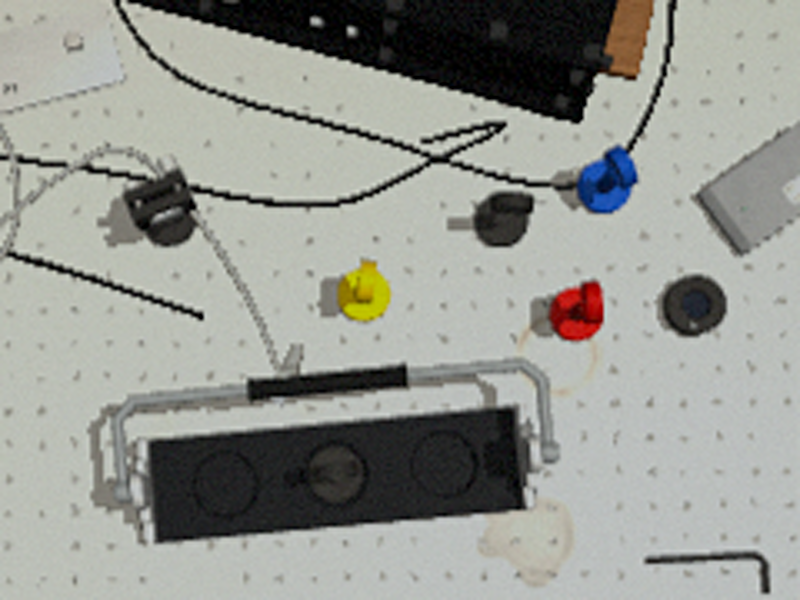

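View pics/c2.png

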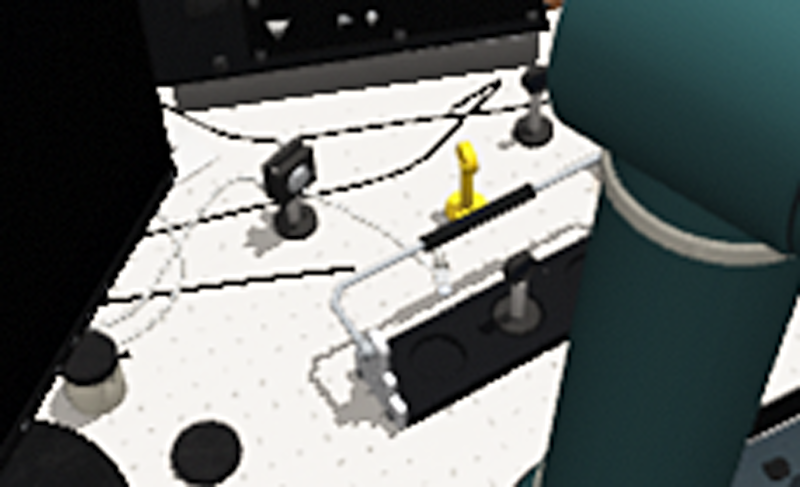

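The lens is the black mount at crop (503,218), and the mirror is at (165,205). The yellow, blue and red mounts are look-alikes. The carrier is slightly rotated, with lens_b in its middle well and the bail folded towards +x. Next I'll measure poses.

Run:
```python
from h import *
p=dict(np.load("top1.npz")); C=cloud(p); X,Y,Z=C[...,0],C[...,1],C[...,2]
g=p["pixels"].astype(int).max(-1)
def rect(m,name):
    q=C[m]; r=cv2.minAreaRect((q[:,:2]*1000).astype(np.float32)); print(name,len(q),"c",np.round(r[0]),"size",np.round(r[1]),"ang",round(r[2],1),"z",np.round(np.percentile(q[:,2],[5,50,95]),3),"med",np.round(np.median(q,0),3))
box=lambda x0,x1,y0,y1:(X>x0)&(X<x1)&(Y>y0)&(Y<y1)
print("table z",np.median(Z[box(.3,.4,-.1,.1)]))
for n,b in(("lens",box(.60,.70,-.19,-.12)),("mirror",box(.59,.70,.05,.14))):
    rect(b&(Z>.065)&(Z<.11),n+" head"); rect(b&(Z>.004)&(Z<.015),n+" foot")
cb=box(.38,.53,-.22,.14)
rect(cb&(Z>.01)&(Z<.026)&(g<70),"base"); rect(cb&(Z>.07)&(Z<.1)&(g<60)&(X>.5)&box(.49,.6,-.12,.06),"sleeve?")
rect(box(.48,.56,-.12,.06)&(Z>.06)&(g<70),"sleeve"); rect(cb&(Z>.085)&(g>90)&(Y>.05)&(X<.48),"cheek+");rect(cb&(Z>.085)&(g>90)&(Y<-.12)&(X<.49),"cheek-")
rect(box(.42,.5,-.07,0)&(Z>.08),"lens_b head")
```

```text
table z 0.0002619314073102341
lens head 72 c [ 642. -160.] size [29. 11.] ang 84.6 z [0.067 0.085 0.09 ] med [ 0.641 -0.159  0.085]
lens foot 235 c [ 650. -156.] size [69. 99.] ang 89.6 z [0.004 0.007 0.011] med [ 0.642 -0.154  0.007]
mirror head 270 c [650.  88.] size [37. 45.] ang 25.4 z [0.072 0.091 0.097] med [0.647 0.083 0.091]
mirror foot 209 c [645.  95.] size [108.  88.] ang 0.1 z [0.004 0.007 0.011] med [0.637 0.089 0.007]
base 2997 c [454. -35.] size [ 74. 268.] ang 4.5 z [0.011 0.018 0.022] med [ 0.453 -0.035  0.018]
sleeve? 262 c [515. -29.] size [ 12. 108.] ang 4.7 z [0.085 0.091 0.095] med [ 0.514 -0.03   0.091]
sleeve 270 c [515. -29.] size [ 13. 108.] ang 4.7 z [0.085 0.091 0.095] med [ 0.515 -0.03   0.091]
cheek+ 76 c [456. 108.] size [20. 46.] ang 89.5 z [0.085 0.088 0.094] med [0.447 0.108 0.088]
cheek- 70 c [ 472. -176.] size [34. 20.] ang 6.5 z [0.085 0.089 0.096] med [ 0.466 -0.175  0.089]
lens_b head 1065 c [443. -35.] size [35. 28.] ang 5.7 z [0.099 1.237 1.237] med [ 0.425 -0.023  1.237]
```

```bash
cat >> h.py <<'E'
def plan(tgt,yaw,opn,n,s=None,speed=4.5):
    """n rows from measured pose to tgt (m), tool down at yaw (deg)"""
    s=s or bot.get_state(); P=np.array(s["tool_pos"]); A=R.from_euler("xyz",s["eef_rot"],degrees=True)
    B=R.from_euler("xyz",[180,0,yaw],degrees=True); rv=(A.inv()*B).as_rotvec()
    d=np.array(tgt)-P; rows=[]
    for i in range(n):
        Ai=A*R.from_rotvec(rv*i/n); t=Ai.inv().apply(d/n)*100
        rows.append([opn]+np.round(t,2).tolist()+np.round(rv/n,3).tolist())
    print("dist cm",round(np.linalg.norm(d)*100,1),"rot",round(np.degrees(np.linalg.norm(rv)),1)); print(str(rows).replace(" ",""))
E
python3 -c "
from h import *
plan([.642,-.16,.20],-95.4,8,16)"
```

```text
dist cm 58.7 rot 29.5
[[8,-1.67,-3.26,0.23,-0.0,-0.0,0.032],[8,-1.77,-3.2,0.23,-0.0,-0.0,0.032],[8,-1.88,-3.14,0.23,-0.0,-0.0,0.032],[8,-1.98,-3.08,0.23,-0.0,-0.0,0.032],[8,-2.07,-3.02,0.23,-0.0,-0.0,0.032],[8,-2.17,-2.95,0.23,-0.0,-0.0,0.032],[8,-2.26,-2.88,0.23,-0.0,-0.0,0.032],[8,-2.35,-2.8,0.23,-0.0,-0.0,0.032],[8,-2.44,-2.72,0.23,-0.0,-0.0,0.032],[8,-2.53,-2.65,0.23,-0.0,-0.0,0.032],[8,-2.61,-2.56,0.23,-0.0,-0.0,0.032],[8,-2.69,-2.48,0.23,-0.0,-0.0,0.032],[8,-2.77,-2.39,0.23,-0.0,-0.0,0.032],[8,-2.85,-2.3,0.23,-0.0,-0.0,0.032],[8,-2.92,-2.21,0.23,-0.0,-0.0,0.032],[8,-2.99,-2.11,0.23,-0.0,-0.0,0.032]]
```

Request:
move_arm(
  commands=[
    [8, -1.7, -3.3, 0.2, 0, 0, 0.03],
    [8, -1.8, -3.2, 0.2, 0, 0, 0.03],
    [8, -1.9, -3.1, 0.2, 0, 0, 0.03],
    [8, -2.0, -3.1, 0.2, 0, 0, 0.03],
    [8, -2.1, -3.0, 0.2, 0, 0, 0.03],
    [8, -2.2, -3.0, 0.2, 0, 0, 0.03],
    [8, -2.3, -2.9, 0.2, 0, 0, 0.03],
    [8, -2.3, -2.8, 0.2, 0, 0, 0.03],
  ],
)

```text
t: 1.6
tool_pos: [0.4614, -0.3807, 0.2207]
eef_rot: [-180.0, -0.1, -80.6]
contact_force: [-0.0, -0.9, 0.2]
gripper_width: 0.0806
```

```bash
python3 -c "
from h import *
st();plan([.642,-.16,.20],-95.4,8,8)"
```

```text
{'t': 1.6, 'tool_pos': [0.4614, -0.3807, 0.2207], 'eef_rot': [-179.9916, -0.0595, -80.5812], 'contact_force': [-0.0335, -0.9334, 0.1582], 'gripper_width': 0.0806, 'qpos': [-41.9549, -2.6667, 93.694, -0.0306, 88.9209, 38.6269]}
dist cm 28.6 rot 14.8
[[8,-2.35,-2.68,0.26,-0.0,-0.0,0.032],[8,-2.44,-2.6,0.26,-0.0,-0.0,0.032],[8,-2.52,-2.52,0.26,-0.0,-0.0,0.032],[8,-2.6,-2.44,0.26,-0.0,-0.0,0.032],[8,-2.68,-2.35,0.26,-0.0,-0.0,0.032],[8,-2.75,-2.27,0.26,-0.0,-0.0,0.032],[8,-2.82,-2.18,0.26,-0.0,-0.0,0.032],[8,-2.89,-2.08,0.26,-0.0,-0.0,0.032]]
```

Request:
move_arm(
  commands=[
    [8, -2.35, -2.7, 0.3, 0, 0, 0.032],
    [8, -2.45, -2.6, 0.3, 0, 0, 0.032],
    [8, -2.5, -2.5, 0.3, 0, 0, 0.032],
    [8, -2.6, -2.45, 0.3, 0, 0, 0.032],
    [8, -2.7, -2.35, 0.3, 0, 0, 0.032],
    [8, -2.75, -2.25, 0.2, 0, 0, 0.032],
    [8, -2.8, -2.2, 0.2, 0, 0, 0.032],
    [8, -2.9, -2.1, 0.2, 0, 0, 0.032],
  ],
)

```text
t: 2.4
tool_pos: [0.6495, -0.1499, 0.2002]
eef_rot: [-179.8, -0.1, -95.9]
contact_force: [0.2, -1.3, 0.5]
gripper_width: 0.0798
```

```bash
cat >> h.py <<'E'
def wcloud(p):
    d=p["depth"]; h,w=d.shape; f=h/2/np.tan(np.radians(p["vfov"])/2)
    u,v=np.meshgrid(np.arange(w),np.arange(h)); x=(u-p["cx"])/f; y=(v-p["cy"])/f
    r=np.hypot(x,y)+1e-9; t=np.tan(np.minimum(r,1.5))/r
    c=np.stack([x*t*d,-y*t*d,-d],-1); T=np.array(p["pose"]); return c@T[:3,:3].T+T[:3,3]
def rect(C,m,name):
    q=C[m]
    if len(q)<5: print(name,len(q)); return
    r=cv2.minAreaRect((q[:,:2]*1000).astype(np.float32)); print(name,len(q),"c",np.round(r[0],1),"size",np.round(r[1]),"ang",round(r[2],1),"z",np.round(np.percentile(q[:,2],[5,50,95]),3))
E
python3 - <<'E'
from h import *
st(); p=cams.get_image("wrist"); cv2.imwrite("pics/w1.png",p["pixels"]); C=wcloud(p); print(p["vfov"],np.round(p["pose"],3).tolist())
X,Y,Z=np.moveaxis(C,-1,0); ok=p["depth"]>0
print("table",np.percentile(Z[ok&(X>.55)&(X<.7)&(abs(Y+.1)<.1)],[5,25,50,75]))
b=ok&(X>.60)&(X<.70)&(Y>-.20)&(Y<-.12)
rect(C,b&(Z>.065)&(Z<.11),"head"); rect(C,b&(Z>.08)&(Z<.11),"headtop"); rect(C,b&(Z>.004)&(Z<.012),"foot")
E
```

```text
{'t': 2.4, 'tool_pos': [0.6495, -0.1499, 0.2002], 'eef_rot': [-179.8355, -0.1251, -95.8552], 'contact_force': [0.1855, -1.2808, 0.5374], 'gripper_width': 0.0798, 'qpos': [-15.146, 6.1865, 86.5493, -0.097, 87.0816, 80.7138]}
65.70646984690485 [[-0.103, 0.962, 0.252, 0.72], [-0.995, -0.1, -0.024, -0.157], [0.002, -0.253, 0.968, 0.347], [0.0, 0.0, 0.0, 1.0]]
table [-0.00114064  0.19413665  0.28332075  0.30067806]
head 449 c [ 641.1 -161. ] size [29. 11.] ang 84.1 z [0.067 0.085 0.088]
headtop 341 c [ 640.7 -161.5] size [26. 11.] ang 84.1 z [0.081 0.086 0.088]
foot 1036 c [ 663.  -150.4] size [82. 61.] ang 57.7 z [0.005 0.007 0.008]
```

View pics/w1.png

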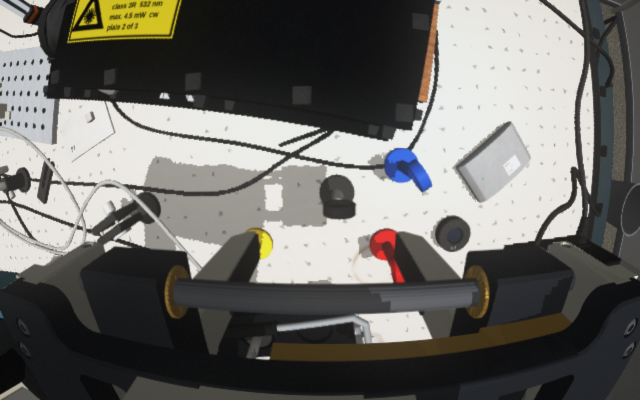

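The wrist view shows the black lens mount at (338,197), between yellow (260,243), red (385,243) and blue (403,165). This agrees with the top-view measurement.

```bash
python3 -c "
from h import *
plan([.641,-.161,.20],-96,6,1); plan([.641,-.161,.076],-96,6,5)"
```

```text
dist cm 1.8 rot 0.2
[[6,1.59,0.93,-0.06,-0.003,-0.0,0.002]]
dist cm 12.5 rot 0.2
[[6,0.32,0.19,2.47,-0.001,-0.0,0.0],[6,0.32,0.19,2.47,-0.001,-0.0,0.0],[6,0.32,0.19,2.47,-0.001,-0.0,0.0],[6,0.32,0.19,2.47,-0.001,-0.0,0.0],[6,0.32,0.19,2.47,-0.001,-0.0,0.0]]
```

Request:
move_arm(
  commands=[
    [6, 1.6, 0.9, 0, 0, 0, 0],
    [6, 0, 0, 0, 0, 0, 0],
    [6, 0, 0, 2.5, 0, 0, 0],
    [6, 0, 0, 2.5, 0, 0, 0],
    [6, 0, 0, 2.0, 0, 0, 0],
    [6, 0, 0, 1.0, 0, 0, 0],
    [6, 0, 0, 0, 0, 0, 0],
  ],
)

```text
t: 3.15
tool_pos: [0.641, -0.163, 0.1183]
eef_rot: [-179.7, -0.0, -95.9]
contact_force: [0.6, -0.9, 0.5]
gripper_width: 0.06
```

```bash
python3 -c "
from h import *
st();plan([.641,-.161,.076],-96,6,3)"
```

```text
{'t': 3.15, 'tool_pos': [0.641, -0.163, 0.1183], 'eef_rot': [-179.6842, -0.0497, -95.9317], 'contact_force': [0.6184, -0.8958, 0.4821], 'gripper_width': 0.06, 'qpos': [-16.4847, 7.9502, 92.3509, 0.0091, 79.3793, 79.4452]}
dist cm 4.2 rot 0.3
[[6,-0.07,0.01,1.41,-0.002,-0.0,0.0],[6,-0.07,0.01,1.41,-0.002,-0.0,0.0],[6,-0.07,0.01,1.41,-0.002,-0.0,0.0]]
```

Request:
move_arm(
  commands=[
    [6, -0.2, 0, 1.6, 0, 0, 0],
    [6, 0, 0, 1.6, 0, 0, 0],
    [6, 0, 0, 1.0, 0, 0, 0],
    [6, 0, 0, 0, 0, 0, 0],
    [2, 0, 0, 0, 0, 0, 0],
    [2, 0, 0, 0, 0, 0, 0],
    [2, 0, 0, 0, 0, 0, 0],
    [2, 0, 0, 0, 0, 0, 0],
  ],
  newtons=15,
)

```text
t: 3.95
tool_pos: [0.6426, -0.1618, 0.0763]
eef_rot: [-179.5, -0.1, -96.0]
contact_force: [-0.5, 0.7, 1.4]
gripper_width: 0.0325
```

Request:
move_arm(
  commands=[
    [2, 0, 0, 0, 0, 0, 0],
    [2, 0, 0, 0, 0, 0, 0],
    [2, 0, 0, -1.5, 0, 0, 0],
    [2, 0, 0, -3, 0, 0, 0],
    [2, 0, 0, -3, 0, 0, 0],
    [2, 0, 0, -3, 0, 0, 0],
    [2, 0, 0, -3, 0, 0, 0],
    [2, 0, 0, -1.5, 0, 0, 0],
  ],
)

```text
t: 4.75
tool_pos: [0.6399, -0.161, 0.2348]
eef_rot: [-179.6, -0.1, -96.0]
contact_force: [0.3, 0.2, -1.4]
gripper_width: 0.0294
```

Run:
```python
from h import *
s=st(); p=cams.get_image("top"); C=cloud(p); X,Y,Z=np.moveaxis(C,-1,0); g=p["pixels"].astype(int).max(-1)
cb=(X>.36)&(X<.53)&(Y>-.22)&(Y<.14); rect(C,cb&(Z>.01)&(Z<.026)&(g<70),"base")
cv2.imwrite("pics/t2.png",p["pixels"])
print(((abs(X-.64)<.04)&(abs(Y+.16)<.04)&(Z>.05)&(Z<.1)).sum())
plan([.4606,-.115,.20],-85.3,2,8)
```

```text
{'t': 4.75, 'tool_pos': [0.6399, -0.161, 0.2348], 'eef_rot': [-179.5902, -0.068, -95.9642], 'contact_force': [0.2659, 0.2384, -1.394], 'gripper_width': 0.0294, 'qpos': [-16.3422, 4.5488, 85.0948, 0.0069, 89.941, 79.6218]}
base 1611 c [449.8  18.2] size [ 74. 161.] ang 4.5 z [0.011 0.018 0.022]
0
dist cm 18.9 rot 10.7
[[2,-0.34,2.3,0.44,-0.001,-0.0,-0.023],[2,-0.39,2.29,0.44,-0.001,-0.0,-0.023],[2,-0.45,2.28,0.44,-0.001,-0.0,-0.023],[2,-0.5,2.27,0.44,-0.001,-0.0,-0.023],[2,-0.55,2.25,0.45,-0.001,-0.0,-0.023],[2,-0.6,2.24,0.45,-0.001,-0.0,-0.023],[2,-0.66,2.22,0.45,-0.001,-0.0,-0.023],[2,-0.71,2.21,0.45,-0.001,-0.0,-0.023]]
```

Request:
move_arm(
  commands=[
    [2, -0.35, 2.3, 0, 0, 0, -0.023],
    [2, -0.4, 2.6, 0, 0, 0, -0.023],
    [2, -0.5, 2.8, 0, 0, 0, -0.023],
    [2, -0.6, 2.8, 0.4, 0, 0, -0.023],
    [2, -0.6, 2.5, 0.4, 0, 0, -0.023],
    [2, -0.7, 2.2, 0.4, 0, 0, -0.023],
    [2, -0.7, 1.5, 0.4, 0, 0, -0.023],
    [2, 0, 0, 0, 0, 0, -0.023],
  ],
)

```text
t: 5.6
tool_pos: [0.4671, -0.1144, 0.2122]
eef_rot: [-179.8, -0.1, -85.0]
contact_force: [0.2, -0.5, -1.9]
gripper_width: 0.0295
```

Run:
```python
from h import *
s=st(); p=cams.get_image("wrist"); C=wcloud(p); cv2.imwrite("pics/w2.png",p["pixels"]); X,Y,Z=np.moveaxis(C,-1,0); ok=p["depth"]>0
g=p["pixels"].astype(int).max(-1)
print(((X>.4)&(X<.55)&(Y>-.25)&(Y<.1)&(Z>.01)&(Z<.025)).sum())
plan([.4606,-.115,.20],-85.3,2,1)
```

```text
{'t': 5.6, 'tool_pos': [0.4671, -0.1144, 0.2122], 'eef_rot': [-179.796, -0.0703, -85.0301], 'contact_force': [0.2049, -0.4916, -1.9345], 'gripper_width': 0.0295, 'qpos': [-16.8105, -17.9207, 107.7212, 0.0104, 89.984, 68.2194]}
11014
dist cm 1.4 rot 0.4
[[2,-0.04,0.73,1.25,-0.004,-0.001,0.006]]
```

View pics/w2.png

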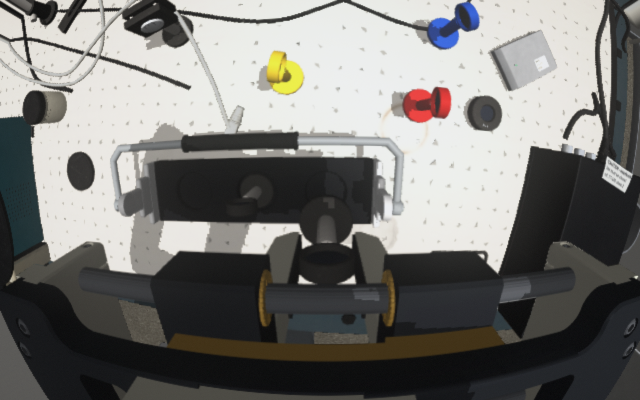

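The lens is held upright, with its foot at (326,220) near the right-hand well at (325,185). I'll refine the base outline and the foot offset from this view.

Run:
```python
from h import *
s=st(); p=cams.get_image("wrist"); C=wcloud(p); X,Y,Z=np.moveaxis(C,-1,0); ok=p["depth"]>0
g=p["pixels"].astype(int).max(-1)
b=ok&(X>.39)&(X<.53)&(Y>-.20)&(Y<.13)&(g<75)
rect(C,b&(Z>.013)&(Z<.023),"base")
rect(C,ok&(Z>.08)&(Z<.1)&(g<60)&(X>.49)&(X<.54)&(Y>-.1)&(Y<.05),"sleeve")
rect(C,ok&(Z>.125)&(Z<.150)&(g<110)&(abs(X-.467)<.04)&(abs(Y+.115)<.03),"foot")
# well/lens_b foot
q=C[ok&(Z>.009)&(Z<.0125)&(g<90)&(X>.39)&(X<.53)&(Y>-.2)&(Y<.13)]; print(len(q))
```

```text
{'t': 5.65, 'tool_pos': [0.4679, -0.1147, 0.2125], 'eef_rot': [-179.7743, -0.0835, -84.9369], 'contact_force': [0.3883, 0.0701, -1.8276], 'gripper_width': 0.0287, 'qpos': [-16.8154, -17.826, 107.6218, 0.0066, 89.9636, 68.1213]}
base 9820 c [454.  -34.4] size [ 76. 268.] ang 4.4 z [0.016 0.017 0.019]
sleeve 1659 c [514.8 -29.1] size [ 15. 111.] ang 4.3 z [0.087 0.09  0.092]
foot 1673 c [ 467.5 -115. ] size [36. 39.] ang 5.2 z [0.142 0.143 0.145]
1363
```

Run:
```python
from h import *
plan([.4603,-.114,.2],-85.6,2,1)
```

```text
dist cm 1.5 rot 0.6
[[2,-0.17,0.82,1.28,-0.004,-0.002,0.009]]
```

Request:
move_arm(
  commands=[
    [2, -0.15, 0.8, 1.3, 0, 0, 0.01],
    [2, 0, 0, 2.5, 0, 0, 0],
    [2, 0, 0, 2.5, 0, 0, 0],
    [2, 0, 0, 2.0, 0, 0, 0],
    [2, 0, 0, 1.0, 0, 0, 0],
    [2, 0, 0, 0, 0, 0, 0],
  ],
)

```text
t: 6.3
tool_pos: [0.4648, -0.1159, 0.1168]
eef_rot: [-179.7, -0.1, -85.9]
contact_force: [-0.4, -0.5, -0.8]
gripper_width: 0.0288
```

Run:
```python
from h import *
st();plan([.4603,-.114,.088],-85.6,2,3)
```

```text
{'t': 6.3, 'tool_pos': [0.4648, -0.1159, 0.1168], 'eef_rot': [-179.7295, -0.1043, -85.8525], 'contact_force': [-0.408, -0.5217, -0.8103], 'gripper_width': 0.0288, 'qpos': [-17.0525, -15.4071, 114.6935, 0.0006, 80.4237, 68.7996]}
dist cm 2.9 rot 0.4
[[2,-0.08,0.15,0.96,-0.002,-0.001,-0.001],[2,-0.08,0.15,0.96,-0.002,-0.001,-0.001],[2,-0.07,0.15,0.96,-0.002,-0.001,-0.001]]
```

Request:
move_arm(
  commands=[
    [2, -0.2, 0.45, 0, 0, 0, 0],
    [2, 0, 0, 0, 0, 0, 0],
  ],
)

```text
t: 6.5
tool_pos: [0.4607, -0.1144, 0.118]
eef_rot: [-179.7, -0.1, -85.9]
contact_force: [-0.1, 0.8, -0.3]
gripper_width: 0.0288
```

Run:
```python
from h import *
st();plan([.4603,-.114,.088],-85.6,2,1)
```

```text
{'t': 6.5, 'tool_pos': [0.4607, -0.1144, 0.118], 'eef_rot': [-179.7052, -0.1121, -85.8736], 'contact_force': [-0.1162, 0.8491, -0.2698], 'gripper_width': 0.0288, 'qpos': [-17.0239, -16.0882, 115.1194, 0.0019, 80.6533, 68.849]}
dist cm 3.0 rot 0.4
[[2,-0.05,0.05,3.0,-0.005,-0.002,-0.005]]
```

Request:
move_arm(
  commands=[
    [2, 0, 0, 0.9, 0, 0, 0],
    [2, 0, 0, 0.8, 0, 0, 0],
    [2, 0, 0, 0.7, 0, 0, 0],
    [2, 0, 0, 0.5, 0, 0, 0],
    [2, 0, 0, 0, 0, 0, 0],
  ],
)

```text
t: 7.0
tool_pos: [0.4616, -0.1146, 0.0883]
eef_rot: [-179.5, -0.2, -85.9]
contact_force: [-0.0, -0.1, -1.8]
gripper_width: 0.0292
```

Request:
move_arm(
  commands=[
    [2, -0.05, 0.1, 0.15, 0, 0, 0],
    [2, 0, 0, 0, 0, 0, 0],
    [4.8, 0, 0, 0, 0, 0, 0],
    [4.8, 0, 0, 0, 0, 0, 0],
    [4.8, 0, 0, 0, 0, 0, 0],
    [4.8, 0, 0, -2, 0, 0, 0],
    [4.8, 0, 0, -3, 0, 0, 0],
    [4.8, 0, 0, -3.5, 0, 0, 0],
  ],
)

```text
t: 7.8
tool_pos: [0.4583, -0.1135, 0.1706]
eef_rot: [-179.9, -0.1, -85.9]
contact_force: [0.1, -1.3, -0.1]
gripper_width: 0.0479
```

Run:
```python
from h import *
st();plan([.645,.0856,.22],-64.6,8,8)
```

```text
{'t': 7.8, 'tool_pos': [0.4583, -0.1135, 0.1706], 'eef_rot': [-179.8686, -0.0508, -85.8739], 'contact_force': [0.1487, -1.2699, -0.1488], 'gripper_width': 0.0479, 'qpos': [-17.0072, -18.1413, 111.7521, -0.0, 86.2483, 68.8666]}
dist cm 27.7 rot 21.3
[[8,-2.31,-2.51,-0.61,-0.0,-0.0,-0.046],[8,-2.2,-2.61,-0.61,-0.0,-0.0,-0.046],[8,-2.07,-2.71,-0.61,-0.0,-0.0,-0.046],[8,-1.94,-2.8,-0.62,-0.0,-0.0,-0.046],[8,-1.81,-2.89,-0.62,-0.0,-0.0,-0.046],[8,-1.68,-2.97,-0.62,-0.0,-0.0,-0.046],[8,-1.54,-3.05,-0.62,-0.0,-0.0,-0.046],[8,-1.39,-3.11,-0.62,-0.0,-0.0,-0.046]]
```

Request:
move_arm(
  commands=[
    [4.8, -1.5, -1.8, -1.5, 0, 0, -0.04],
    [8, -2.4, -2.8, -1.5, 0, 0, -0.05],
    [8, -2.4, -3.0, -1.0, 0, 0, -0.05],
    [8, -2.2, -3.1, -0.6, 0, 0, -0.05],
    [8, -2.0, -3.2, 0, 0, 0, -0.05],
    [8, -1.8, -3.2, 0, 0, 0, -0.05],
    [8, -1.6, -3.0, 0, 0, 0, -0.05],
    [8, -1.0, -2.0, 0, 0, 0, -0.03],
  ],
)

```text
t: 8.6
tool_pos: [0.6458, 0.0903, 0.2283]
eef_rot: [-179.3, -0.5, -64.1]
contact_force: [-0.1, -1.1, 0.1]
gripper_width: 0.0805
```

Run:
```python
from h import *
cams.get_image("wrist");st(); p=cams.get_image("wrist"); cv2.imwrite("pics/w3.png",p["pixels"]); C=wcloud(p)
X,Y,Z=np.moveaxis(C,-1,0); ok=p["depth"]>0
b=ok&(X>.60)&(X<.70)&(Y>.03)&(Y<.14)
rect(C,b&(Z>.06)&(Z<.11),"head"); rect(C,b&(Z>.088)&(Z<.11),"headtop")
b=ok&(X>.41)&(X<.5)&(Y>-.16)&(Y<-.07); rect(C,b&(Z>.085)&(Z<.11),"lensA placed top")
b=ok&(X>.41)&(X<.5)&(Y>-.06)&(Y<-.0); rect(C,b&(Z>.085)&(Z<.11),"lensB top")
plan([.645,.0856,.20],-64.6,8,1)
```

```text
{'t': 8.65, 'tool_pos': [0.6468, 0.092, 0.2278], 'eef_rot': [-179.2994, -0.5051, -63.9647], 'contact_force': [-0.3492, 1.47, -0.5518], 'gripper_width': 0.0797, 'qpos': [5.9611, 3.6141, 86.7211, -0.2339, 88.8334, 69.9258]}
head 1546 c [651.4  88.2] size [37. 45.] ang 22.2 z [0.062 0.092 0.094]
headtop 1078 c [652.   88.3] size [35. 45.] ang 21.9 z [0.089 0.093 0.094]
lensA placed top 0
lensB top 0
dist cm 2.8 rot 1.0
[[8,0.39,0.32,2.78,-0.012,-0.009,0.009]]
```

View pics/w3.png

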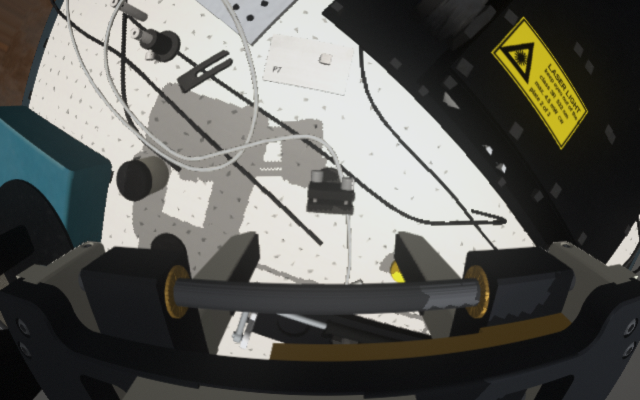

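The mirror mount sits at (330,193), knobs facing away from the robot, and nothing is in the way of the fingers.

```bash
python3 -c "
from h import *
plan([.6465,.0862,.20],-68,8,1)"
```

```text
dist cm 2.8 rot 4.0
[[8,0.4,0.16,2.78,-0.012,-0.009,0.068]]
```

Request:
move_arm(
  commands=[
    [8, 0.4, 0.15, 0, -0.012, -0.009, 0.068],
    [8, 0, 0, 0, 0, 0, 0],
    [8, 0, 0, 2.5, 0, 0, 0],
    [8, 0, 0, 3, 0, 0, 0],
    [8, 0, 0, 3, 0, 0, 0],
    [8, 0, 0, 1.5, 0, 0, 0],
    [8, 0, 0, 0, 0, 0, 0],
  ],
)

```text
t: 9.4
tool_pos: [0.6454, 0.0839, 0.1271]
eef_rot: [-179.8, -0.1, -67.8]
contact_force: [0.2, -0.2, 0.9]
gripper_width: 0.0803
```

```bash
python3 -c "
from h import *
st();plan([.6465,.0862,.076],-68,8,3)"
```

```text
{'t': 9.4, 'tool_pos': [0.6454, 0.0839, 0.1271], 'eef_rot': [-179.7798, -0.1138, -67.8369], 'contact_force': [0.1562, -0.2422, 0.8776], 'gripper_width': 0.0803, 'qpos': [5.1792, 6.3835, 93.2265, -0.0452, 80.1462, 73.0235]}
dist cm 5.1 rot 0.3
[[8,-0.06,-0.06,1.7,-0.001,-0.001,0.001],[8,-0.06,-0.06,1.7,-0.001,-0.001,0.001],[8,-0.06,-0.06,1.7,-0.001,-0.001,0.001]]
```

Request:
move_arm(
  commands=[
    [8, -0.1, -0.1, 2, 0, 0, 0],
    [8, -0.05, -0.05, 2, 0, 0, 0],
    [8, 0, 0, 1.1, 0, 0, 0],
    [8, 0, 0, 0, 0, 0, 0],
    [3.5, 0, 0, 0, 0, 0, 0],
    [3.5, 0, 0, 0, 0, 0, 0],
    [3.5, 0, 0, 0, 0, 0, 0],
    [3.5, 0, 0, 0, 0, 0, 0],
  ],
  newtons=15,
)

```text
t: 10.2
tool_pos: [0.6499, 0.0852, 0.0853]
eef_rot: [-179.2, -0.3, -67.7]
contact_force: [-0.3, 0.2, 0.4]
gripper_width: 0.0526
```

Request:
move_arm(
  commands=[
    [3.5, 0, 0, 0, 0, 0, 0],
    [3.5, 0, 0, 0, 0, 0, 0],
    [3.5, 0, 0, -1.5, 0, 0, 0],
    [3.5, 0, 0, -3, 0, 0, 0],
    [3.5, 0, 0, -3, 0, 0, 0],
    [3.5, 0, 0, -3, 0, 0, 0],
    [3.5, 0, 0, -3, 0, 0, 0],
    [3.5, 0, 0, -1, 0, 0, 0],
  ],
)

```text
t: 11.0
tool_pos: [0.6462, 0.0851, 0.2382]
eef_rot: [-179.3, -0.3, -67.7]
contact_force: [0.1, -0.2, -2.2]
gripper_width: 0.0453
```

```bash
python3 -c "
from h import *
st();plan([.450,.0454,.21],-85.6,3.5,8)"
```

```text
{'t': 11.0, 'tool_pos': [0.6462, 0.0851, 0.2382], 'eef_rot': [-179.3274, -0.2753, -67.7393], 'contact_force': [0.1415, -0.155, -2.167], 'gripper_width': 0.0453, 'qpos': [5.2872, 3.3093, 86.081, -0.067, 89.886, 73.0246]}
dist cm 20.2 rot 17.9
[[3.5,-0.47,2.46,0.32,-0.002,-0.0,0.039],[3.5,-0.38,2.48,0.33,-0.002,-0.0,0.039],[3.5,-0.28,2.49,0.33,-0.002,-0.0,0.039],[3.5,-0.18,2.5,0.33,-0.002,-0.0,0.039],[3.5,-0.08,2.5,0.34,-0.002,-0.0,0.039],[3.5,0.01,2.5,0.34,-0.002,-0.0,0.039],[3.5,0.11,2.5,0.34,-0.002,-0.0,0.039],[3.5,0.21,2.49,0.35,-0.002,-0.0,0.039]]
```

Request:
move_arm(
  commands=[
    [3.5, -0.4, 1.8, 0.2, -0.002, 0, 0.039],
    [3.5, -0.4, 2.6, 0.3, -0.002, 0, 0.039],
    [3.5, -0.3, 2.8, 0.3, -0.002, 0, 0.039],
    [3.5, -0.2, 2.9, 0.3, -0.002, 0, 0.039],
    [3.5, -0.1, 2.9, 0.3, -0.002, 0, 0.039],
    [3.5, 0, 2.6, 0.3, -0.002, 0, 0.039],
    [3.5, 0, 2.0, 0.3, -0.002, 0, 0.039],
    [3.5, 0, 0, 0, 0, 0, 0.039],
  ],
)

```text
t: 11.8
tool_pos: [0.4651, 0.0508, 0.215]
eef_rot: [179.9, -0.2, -86.3]
contact_force: [-1.0, -0.1, -2.1]
gripper_width: 0.045
```

Run:
```python
from h import *
cams.get_image("wrist");s=st(); p=cams.get_image("wrist"); cv2.imwrite("pics/w4.png",p["pixels"]); C=wcloud(p); X,Y,Z=np.moveaxis(C,-1,0); ok=p["depth"]>0
g=p["pixels"].astype(int).max(-1); t=s["tool_pos"]
b=ok&(X>.39)&(X<.53)&(Y>-.22)&(Y<.13)&(g<75)
rect(C,b&(Z>.013)&(Z<.023),"base")
rect(C,ok&(Z>.08)&(Z<.1)&(g<60)&(X>.49)&(X<.54)&(Y>-.1)&(Y<.05),"sleeve")
f=ok&(Z>t[2]-.083)&(Z<t[2]-.069)&(abs(X-t[0])<.045)&(abs(Y-t[1])<.035); rect(C,f,"foot")
b=ok&(X>.41)&(X<.5); rect(C,b&(Y>-.16)&(Y<-.07)&(Z>.09)&(Z<.11),"lensA"); rect(C,b&(Y>-.06)&(Y<-.0)&(Z>.09)&(Z<.11),"lensB")
plan([.4479,.0454,.2],-85.6,3.5,1)
```

```text
{'t': 11.85, 'tool_pos': [0.4659, 0.0509, 0.2152], 'eef_rot': [179.9008, -0.2029, -86.4234], 'contact_force': [-0.8027, 0.5307, -1.5045], 'gripper_width': 0.0452, 'qpos': [3.2433, -19.4278, 108.5978, -0.2035, 90.9281, 89.6638]}
base 8903 c [454.3 -35.4] size [ 76. 267.] ang 4.5 z [0.016 0.017 0.019]
sleeve 1553 c [515.9 -29.5] size [ 14. 108.] ang 3.9 z [0.087 0.09  0.092]
foot 977 c [471.5  50.8] size [23. 37.] ang 2.8 z [0.136 0.138 0.139]
lensA 240 c [ 459.2 -113.2] size [12. 27.] ang 7.5 z [0.091 0.096 0.098]
lensB 314 c [454.  -34.8] size [12. 26.] ang 5.0 z [0.091 0.096 0.098]
dist cm 2.5 rot 0.7
[[3.5,0.43,1.89,1.53,0.002,-0.004,-0.011]]
```

View pics/w4.png

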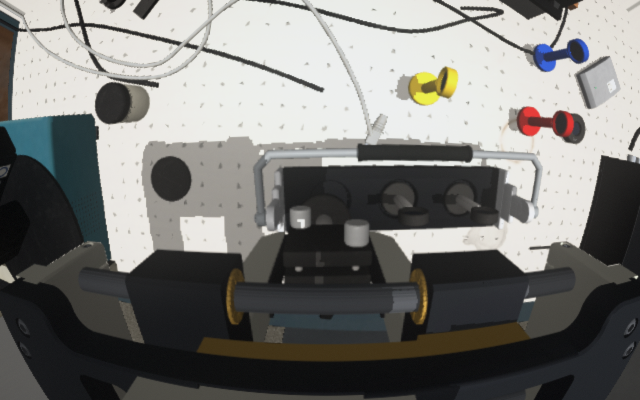

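```bash
cat >> h.py <<'E'
from scipy.optimize import least_squares
def arc(C,m,c0,Rr,amin,amax,name):
    """fixed-radius circle through the outer edge of the points m, seen between angles (deg) round c0"""
    q=C[m][:,:2]*1000; c=np.array(c0,float)
    for _ in range(4):
        d=q-c; a=np.degrees(np.arctan2(d[:,1],d[:,0])); r=np.hypot(*d.T); e=[]
        for t in range(amin,amax,8):
            k=(a>=t)&(a<t+8)
            if k.sum()>3: e.append(q[k][np.argsort(r[k])[-2]])
        if len(e)<4: print(name,"few",len(e)); return
        e=np.array(e); s=least_squares(lambda x:np.hypot(*(e-x).T)-Rr,c,loss="soft_l1"); c=s.x
    print(name,np.round(c,1),"n",len(e),"rms",round(np.sqrt(np.mean(s.fun**2)),2)); return c
E
python3 - <<'E'
from h import *
s=st(); p=cams.get_image("wrist"); C=wcloud(p); X,Y,Z=np.moveaxis(C,-1,0); ok=p["depth"]>0; t=s["tool_pos"]
f=ok&(Z>t[2]-.083)&(Z<t[2]-.072)&(np.hypot(X-t[0],Y-t[1])<.03); print(f.sum(),np.percentile(Z[f],[5,50,95]))
arc(C,f,[t[0]*1e3,t[1]*1e3],20.5,-50,51,"foot")
w=ok&(Z>.007)&(Z<.0125)&(np.hypot(X-.448,Y-.045)<.03); print(w.sum())
arc(C,w,[448,45],23,-80,81,"well0")
for n,c in(("A",(460,-114.5)),("B",(454,-35))):
    w=ok&(Z>.016)&(Z<.0195)&(np.hypot(X-c[0]/1e3,Y-c[1]/1e3)<.02); print(n,w.sum())
E
```

```text
{'t': 11.9, 'tool_pos': [0.4665, 0.051, 0.2153], 'eef_rot': [179.9054, -0.205, -86.2184], 'contact_force': [0.1611, -0.0, -0.6665], 'gripper_width': 0.0455, 'qpos': [3.2485, -19.3429, 108.5225, -0.2059, 90.913, 89.4639]}
971 [0.13570698 0.13763894 0.13903656]
foot [462.6  52.4] n 13 rms 0.21
424
well0 [445.2  44.8] n 19 rms 0.46
A 472
B 571
```

```bash
python3 -c "
from h import *
plan([.4514,.0437,.2],-85.6,3.5,1)"
```

```text
dist cm 2.3 rot 0.6
[[3.5,0.63,1.6,1.54,0.002,-0.004,-0.009]]
```

Request:
move_arm(
  commands=[
    [3.5, 0.6, 1.6, 1.0, 0, -0.004, -0.01],
    [3.5, 0, 0, 2.0, 0, 0, 0],
    [3.5, 0, 0, 2.5, 0, 0, 0],
    [3.5, 0, 0, 2.0, 0, 0, 0],
    [3.5, 0, 0, 1.0, 0, 0, 0],
    [3.5, 0, 0, 0, 0, 0, 0],
  ],
)

```text
t: 12.55
tool_pos: [0.4526, 0.044, 0.1275]
eef_rot: [179.9, 0.0, -85.1]
contact_force: [-0.9, 0.1, -1.7]
gripper_width: 0.0452
```

```bash
cat > m.py <<'E'
from h import *
cams.get_image("wrist");s=st(); p=cams.get_image("wrist"); cv2.imwrite("pics/w5.png",p["pixels"]);C=wcloud(p); X,Y,Z=np.moveaxis(C,-1,0); ok=p["depth"]>0; t=s["tool_pos"]
g=p["pixels"].astype(int).max(-1)
f=ok&(Z>t[2]-.083)&(Z<t[2]-.072)&(np.hypot(X-t[0],Y-t[1])<.03); print(f.sum(),np.percentile(Z[f],[5,50,95]))
arc(C,f,[t[0]*1e3-3,t[1]*1e3],20.5,-50,51,"foot")
rect(C,ok&(X>.39)&(X<.53)&(Y>-.22)&(Y<.13)&(g<75)&(Z>.013)&(Z<.021),"base")
plan([.4514,.0437,.114],-85.6,3.5,1)
E
python3 m.py
```

```text
{'t': 12.6, 'tool_pos': [0.4529, 0.0441, 0.1283], 'eef_rot': [179.9233, 0.0353, -85.0653], 'contact_force': [-0.0506, -0.6433, -2.0744], 'gripper_width': 0.0448, 'qpos': [2.3243, -19.0524, 116.4189, 0.032, 82.7117, 87.3856]}
967 [0.04865746 0.05061452 0.05199996]
foot [448.9  45.8] n 13 rms 0.23
base 13986 c [454.2 -35.1] size [ 76. 267.] ang 4.3 z [0.016 0.017 0.018]
dist cm 1.5 rot 0.5
[[3.5,0.02,0.18,1.51,0.0,0.001,0.009]]
```

Request:
move_arm(
  commands=[
    [3.5, 0.1, 0.12, 0.9, 0, 0, 0.008],
    [3.5, 0, 0, 0.8, 0, 0, 0],
    [3.5, 0, 0, 0.5, 0, 0, 0],
    [3.5, 0, 0, 0.4, 0, 0, 0],
    [3.5, 0, 0, 0.3, 0, 0, 0],
    [3.5, 0, 0, 0, 0, 0, 0],
  ],
)

```text
t: 13.25
tool_pos: [0.4532, 0.043, 0.1]
eef_rot: [-179.8, 0.0, -85.6]
contact_force: [-0.2, 0.3, -2.1]
gripper_width: 0.0454
```

```bash
python3 m.py
```

```text
{'t': 13.3, 'tool_pos': [0.4533, 0.043, 0.1003], 'eef_rot': [-179.8059, 0.0256, -85.5518], 'contact_force': [-0.1068, -0.3145, -2.4973], 'gripper_width': 0.0452, 'qpos': [2.1829, -18.0154, 118.3059, 0.0338, 79.5165, 87.7286]}
1701 [0.01741789 0.02168006 0.0237122 ]
foot [463.1  43.6] n 13 rms 0.8
base 15532 c [454.2 -35.2] size [ 76. 268.] ang 4.4 z [0.016 0.017 0.018]
dist cm 1.4 rot 0.2
[[3.5,-0.09,0.19,-1.34,-0.004,0.0,0.001]]
```

Request:
move_arm(
  commands=[
    [3.5, 0, 0.1, 0.3, 0, 0, 0],
    [3.5, 0, 0, 0.2, 0, 0, 0],
    [3.5, 0, 0, 0, 0, 0, 0],
  ],
)

```text
t: 13.65
tool_pos: [0.4527, 0.0429, 0.0959]
eef_rot: [-179.7, 0.0, -85.5]
contact_force: [-0.8, 0.4, -0.4]
gripper_width: 0.0454
```

Request:
move_arm(
  commands=[
    [3.5, 0, 0, 0.05, 0, 0, 0],
    [5.6, 0, 0, 0, 0, 0, 0],
    [5.6, 0, 0, 0, 0, 0, 0],
    [5.6, 0, 0, 0, 0, 0, 0],
    [5.6, 0, 0, -2, 0, 0, 0],
    [5.6, 0, 0, -3.5, 0, 0, 0],
    [5.6, 0, 0, -4, 0, 0, 0],
    [5.6, 0, 0, -1, 0, 0, 0],
  ],
)

```text
t: 14.45
tool_pos: [0.4513, 0.0428, 0.2024]
eef_rot: [-179.9, 0.0, -85.5]
contact_force: [-0.0, 0.1, 0.6]
gripper_width: 0.0561
```

```bash
cat > chk.py <<'E'
from h import *
import sys
cams.get_image("wrist");s=st(); p=cams.get_image("wrist"); cv2.imwrite(f"pics/{sys.argv[1]}.png",p["pixels"]);C=wcloud(p); X,Y,Z=np.moveaxis(C,-1,0); ok=p["depth"]>0
g=p["pixels"].astype(int).max(-1); b=ok&(X>.41)&(X<.5)
rect(C,ok&(X>.39)&(X<.53)&(Y>-.22)&(Y<.13)&(g<75)&(Z>.013)&(Z<.021),"base")
rect(C,b&(Y>-.16)&(Y<-.07)&(Z>.09)&(Z<.115),"lensA"); rect(C,b&(Y>-.06)&(Y<-.0)&(Z>.09)&(Z<.115),"lensB"); rect(C,b&(Y>.01)&(Y<.09)&(Z>.09)&(Z<.125),"mirror"); 
rect(C,ok&(Z>.08)&(Z<.1)&(g<60)&(X>.49)&(X<.54)&(Y>-.1)&(Y<.05),"sleeve")
E
python3 chk.py w6; python3 -c "
from h import *
plan([.50,-.0300,.24],4.4,8,12)"
```

```text
{'t': 14.5, 'tool_pos': [0.4512, 0.0428, 0.202], 'eef_rot': [-179.9207, 0.0248, -85.5507], 'contact_force': [1.1011, -0.0576, 2.7344], 'gripper_width': 0.0562, 'qpos': [2.1713, -21.4845, 111.3371, 0.0279, 90.0692, 87.7221]}
base 10524 c [454.3 -35.1] size [ 76. 268.] ang 4.5 z [0.016 0.017 0.019]
lensA 270 c [ 458.7 -113.9] size [12. 25.] ang 5.4 z [0.091 0.096 0.098]
lensB 355 c [454.2 -35. ] size [12. 27.] ang 8.6 z [0.091 0.096 0.098]
mirror 1653 c [455.2  45. ] size [35. 45.] ang 5.5 z [0.093 0.102 0.104]
sleeve 1750 c [515.1 -29.9] size [ 14. 109.] ang 4.4 z [0.088 0.09  0.092]
dist cm 9.7 rot 90.0
[[8,0.64,-0.36,-0.34,-0.0,0.0,-0.131],[8,0.68,-0.28,-0.34,-0.0,0.0,-0.131],[8,0.71,-0.18,-0.34,-0.0,0.0,-0.131],[8,0.73,-0.09,-0.34,-0.0,0.0,-0.131],[8,0.73,0.01,-0.34,-0.0,0.0,-0.131],[8,0.72,0.1,-0.34,-0.0,0.0,-0.131],[8,0.71,0.19,-0.34,-0.0,0.0,-0.131],[8,0.67,0.28,-0.34,-0.0,0.0,-0.131],[8,0.63,0.37,-0.34,-0.0,0.0,-0.131],[8,0.58,0.45,-0.34,-0.0,0.0,-0.131],[8,0.51,0.52,-0.34,-0.0,0.0,-0.131],[8,0.44,0.58,-0.34,-0.0,0.0,-0.131]]
```

Request:
move_arm(
  commands=[
    [5, 0.6, -0.4, -0.4, 0, 0, -0.131],
    [5, 0.7, -0.3, -0.4, 0, 0, -0.131],
    [5, 0.7, -0.2, -0.4, 0, 0, -0.131],
    [5, 0.7, -0.1, -0.4, 0, 0, -0.131],
    [5, 0.7, 0, -0.4, 0, 0, -0.131],
    [5, 0.7, 0.1, -0.4, 0, 0, -0.131],
    [5, 0.7, 0.2, -0.4, 0, 0, -0.131],
    [5, 0.7, 0.3, 0, 0, 0, -0.131],
  ],
)

```text
t: 15.35
tool_pos: [0.4827, -0.0056, 0.213]
eef_rot: [179.7, 0.9, -23.2]
contact_force: [0.1, -0.9, -0.2]
gripper_width: 0.0498
```

```bash
python3 -c "
from h import *
plan([.515,-.0297,.22],4.4,5,6)"
```

```text
dist cm 4.1 rot 27.6
[[5,0.65,0.16,-0.13,0.0,0.003,-0.08],[5,0.64,0.21,-0.12,0.0,0.003,-0.08],[5,0.62,0.26,-0.12,0.0,0.003,-0.08],[5,0.6,0.31,-0.12,0.0,0.003,-0.08],[5,0.57,0.35,-0.12,0.0,0.003,-0.08],[5,0.54,0.4,-0.12,0.0,0.003,-0.08]]
```

Request:
move_arm(
  commands=[
    [5, 0.65, 0.2, 0, 0, 0.003, -0.08],
    [5, 0.65, 0.2, 0, 0, 0.003, -0.08],
    [5, 0.6, 0.25, 0, 0, 0.003, -0.08],
    [5, 0.6, 0.3, 0, 0, 0.003, -0.08],
    [5, 0.55, 0.35, 0, 0, 0.003, -0.08],
    [5, 0.5, 0.4, 0, 0, 0.003, -0.08],
    [5, 0, 0, 0, 0, 0, 0],
  ],
)

```text
t: 16.05
tool_pos: [0.5127, -0.031, 0.1974]
eef_rot: [-180.0, 0.9, 5.6]
contact_force: [-0.0, -0.6, 0.5]
gripper_width: 0.0501
```

```bash
python3 chk.py w7;python3 -c "
from h import *
plan([.515,-.0297,.084],4.4,5,6)"
```

```text
{'t': 16.1, 'tool_pos': [0.5124, -0.0308, 0.1973], 'eef_rot': [-179.9461, 0.8917, 5.4816], 'contact_force': [-0.4229, 1.0914, -0.4577], 'gripper_width': 0.0501, 'qpos': [-6.2133, -12.5112, 104.7476, -0.128, 88.6478, -11.6905]}
base 9769 c [452.9 -28.3] size [ 76. 255.] ang 4.2 z [0.016 0.017 0.019]
lensA 0
lensB 368 c [454.1 -34.6] size [11. 25.] ang 6.9 z [0.092 0.096 0.098]
mirror 1787 c [454.7  45.2] size [35. 45.] ang 4.5 z [0.094 0.102 0.104]
sleeve 1788 c [515.1 -29.7] size [ 14. 108.] ang 4.8 z [0.088 0.09  0.092]
dist cm 11.4 rot 1.3
[[5,0.07,-0.01,1.9,-0.0,0.003,0.003],[5,0.07,-0.01,1.9,-0.0,0.003,0.003],[5,0.06,-0.01,1.9,-0.0,0.003,0.003],[5,0.06,-0.01,1.9,-0.0,0.003,0.003],[5,0.05,-0.01,1.9,-0.0,0.003,0.003],[5,0.05,-0.01,1.9,-0.0,0.003,0.003]]
```

Request:
move_arm(
  commands=[
    [5, 0.25, -0.05, 0, 0, 0.015, 0.018],
    [5, 0, 0, 2.0, 0, 0, 0],
    [5, 0, 0, 3.0, 0, 0, 0],
    [5, 0, 0, 3.0, 0, 0, 0],
    [5, 0, 0, 1.5, 0, 0, 0],
    [5, 0, 0, 0, 0, 0, 0],
  ],
)

```text
t: 16.75
tool_pos: [0.5149, -0.0285, 0.0998]
eef_rot: [-180.0, -0.3, 3.6]
contact_force: [0.4, -0.0, -0.4]
gripper_width: 0.0501
```

```bash
python3 -c "
from h import *
st();plan([.515,-.0297,.084],4.4,5,1)"
```

```text
{'t': 16.75, 'tool_pos': [0.5149, -0.0285, 0.0998], 'eef_rot': [-179.9603, -0.3351, 3.5902], 'contact_force': [0.3899, -0.0427, -0.3567], 'gripper_width': 0.0501, 'qpos': [-6.06, -9.6135, 111.5093, 0.0975, 77.7805, -9.6706]}
dist cm 1.6 rot 0.9
[[5,-0.01,0.12,1.58,-0.001,-0.006,-0.014]]
```

Request:
move_arm(
  commands=[
    [5, 0, 0.1, 1.0, 0, -0.006, -0.014],
    [5, 0, 0, 0.6, 0, 0, 0],
    [5, 0, 0, 0, 0, 0, 0],
    [1, 0, 0, 0, 0, 0, 0],
    [1, 0, 0, 0, 0, 0, 0],
    [1, 0, 0, 0, 0, 0, 0],
    [1, 0, 0, 0, 0, 0, 0],
    [1, 0, 0, 0, 0, 0, 0],
  ],
  newtons=20,
)

```text
t: 17.55
tool_pos: [0.517, -0.0297, 0.0873]
eef_rot: [180.0, -0.3, 4.4]
contact_force: [-2.5, -0.4, -2.4]
gripper_width: 0.0148
```

Request:
move_arm(
  commands=[
    [1, 0, 0, 0, 0, 0, 0],
    [1, 0, 0, 0, 0, 0, 0],
  ],
)

```text
t: 17.75
tool_pos: [0.5164, -0.0297, 0.087]
eef_rot: [180.0, -0.2, 4.4]
contact_force: [-3.7, -0.6, -1.0]
gripper_width: 0.014
```

```bash
python3 chk.py w8
```

```text
{'t': 17.8, 'tool_pos': [0.5164, -0.0297, 0.0869], 'eef_rot': [179.9863, -0.1942, 4.362], 'contact_force': [-2.2142, -0.5195, -0.1417], 'gripper_width': 0.0147, 'qpos': [-6.1349, -8.6863, 111.95, 0.0225, 76.5428, -10.5021]}
base 14021 c [450.  18.] size [ 77. 164.] ang 4.9 z [0.016 0.018 0.019]
lensA 0
lensB 382 c [474.  -22.1] size [51.  8.] ang 7.1 z [0.09  0.094 0.097]
mirror 5758 c [456.7  45.4] size [36. 46.] ang 4.3 z [0.093 0.103 0.104]
sleeve 4497 c [509.7 -30. ] size [ 31. 109.] ang 4.8 z [0.086 0.09  0.092]
```

```bash
python3 -c "
import numpy as np
t=np.linspace(1.5,0,13);x=6.2*np.sin(t);z=6.2*np.cos(t)
print(np.round(np.c_[np.diff(x),-np.diff(z)],2).tolist()); print(np.round(51.64+ (x-x[0]),2), np.round(8.7+z-z[0],2))"
```

```text
[[-0.1, -0.77], [-0.2, -0.75], [-0.29, -0.72], [-0.38, -0.68], [-0.46, -0.62], [-0.53, -0.56], [-0.6, -0.49], [-0.66, -0.41], [-0.7, -0.33], [-0.74, -0.24], [-0.76, -0.14], [-0.77, -0.05]]
[51.64 51.54 51.34 51.05 50.67 50.21 49.68 49.08 48.43 47.73 46.99 46.23
 45.46] [ 8.7   9.47 10.22 10.93 11.61 12.24 12.8  13.29 13.7  14.03 14.27 14.41
 14.46]
```

Request:
move_arm(
  commands=[
    [1, -0.1, 0, -0.8, 0, 0, 0],
    [1, -0.2, 0, -0.75, 0, 0, 0],
    [1, -0.3, 0, -0.7, 0, 0, 0],
    [1, -0.4, 0, -0.7, 0, 0, 0],
    [1, 0, 0, 0, 0, 0, 0],
  ],
)

```text
t: 18.35
tool_pos: [0.5053, -0.0306, 0.1192]
eef_rot: [180.0, -0.2, 4.4]
contact_force: [-2.5, -0.6, -1.8]
gripper_width: 0.0145
```

```bash
cat > arc.py <<'E'
from h import *
import sys
s=st(); P=np.array(s["tool_pos"]); c=np.array([np.cos(np.radians(4.4)),np.sin(np.radians(4.4))])
piv=np.array([.4544,-.0345]); u=(P[:2]-piv)@c; h=P[2]-.083; th=np.arctan2(u,h); print("u,h,theta,r",np.round([u,h,th,np.hypot(u,h)],4))
for t in np.linspace(th,0,int(sys.argv[1])+1)[1:]: print(np.round(100*np.array([.062*np.sin(t)-u,-(.062*np.cos(t)-h)]),2).tolist())
E
python3 arc.py 8
```

```text
{'t': 18.35, 'tool_pos': [0.5053, -0.0306, 0.1192], 'eef_rot': [179.9809, -0.1917, 4.3632], 'contact_force': [-2.4509, -0.5829, -1.8366], 'gripper_width': 0.0145, 'qpos': [-6.3626, -11.6694, 111.3929, 0.0172, 80.0846, -10.7287]}
u,h,theta,r [0.0511 0.0362 0.9536 0.0626]
[-0.51, -0.54]
[-1.04, -1.06]
[-1.63, -1.51]
[-2.26, -1.88]
[-2.94, -2.18]
[-3.64, -2.4]
[-4.37, -2.53]
[-5.11, -2.58]
```

Request:
move_arm(
  commands=[
    [1, -0.5, 0, -0.55, 0, 0, 0],
    [1, -0.55, 0, -0.5, 0, 0, 0],
    [1, -0.6, 0, -0.45, 0, 0, 0],
    [1, -0.6, 0, -0.35, 0, 0, 0],
    [1, 0, 0, 0, 0, 0, 0],
  ],
)

```text
t: 18.85
tool_pos: [0.4805, -0.0326, 0.1391]
eef_rot: [180.0, -0.2, 4.4]
contact_force: [-1.6, 0.5, -3.4]
gripper_width: 0.0144
```

```bash
python3 arc.py 4
```

```text
{'t': 18.85, 'tool_pos': [0.4805, -0.0326, 0.1391], 'eef_rot': [179.9615, -0.2088, 4.3614], 'contact_force': [-1.6248, 0.5356, -3.4125], 'gripper_width': 0.0144, 'qpos': [-6.9139, -15.8635, 112.9298, 0.0031, 82.7214, -11.2757]}
u,h,theta,r [0.0262 0.0561 0.4368 0.062 ]
[-0.63, -0.26]
[-1.28, -0.44]
[-1.95, -0.55]
[-2.62, -0.59]
```

Request:
move_arm(
  commands=[
    [1, -0.6, 0, -0.25, 0, 0, 0],
    [1, -0.65, 0, -0.2, 0, 0, 0],
    [1, -0.65, 0, -0.1, 0, 0, 0],
    [1, -0.65, 0, 0, 0, 0, 0],
    [1, 0, 0, 0, 0, 0, 0],
    [1, 0, 0, 0, 0, 0, 0],
  ],
  newtons=40,
)

```text
t: 19.45
tool_pos: [0.453, -0.0347, 0.1452]
eef_rot: [179.9, -0.3, 4.4]
contact_force: [0.8, -1.4, -3.7]
gripper_width: 0.0139
```

```bash
python3 arc.py 1
```

```text
{'t': 19.45, 'tool_pos': [0.453, -0.0347, 0.1452], 'eef_rot': [179.9458, -0.3076, 4.3541], 'contact_force': [0.797, -1.3755, -3.7052], 'gripper_width': 0.0139, 'qpos': [-7.6098, -20.0321, 115.5601, 0.0108, 84.1598, -11.9649]}
u,h,theta,r [-0.0014  0.0622 -0.0221  0.0622]
[0.14, 0.02]
```

Bail upright. Before lifting, I'll centre the grip and check with one look at the scene.

Run:
```python
from h import *
p=cams.get_image("scene"); cv2.imwrite("pics/s2.png",cv2.resize(p["pixels"][140:280,200:430],(800,487),interpolation=cv2.INTER_CUBIC))
```

```text
(no output)
```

View pics/s2.png

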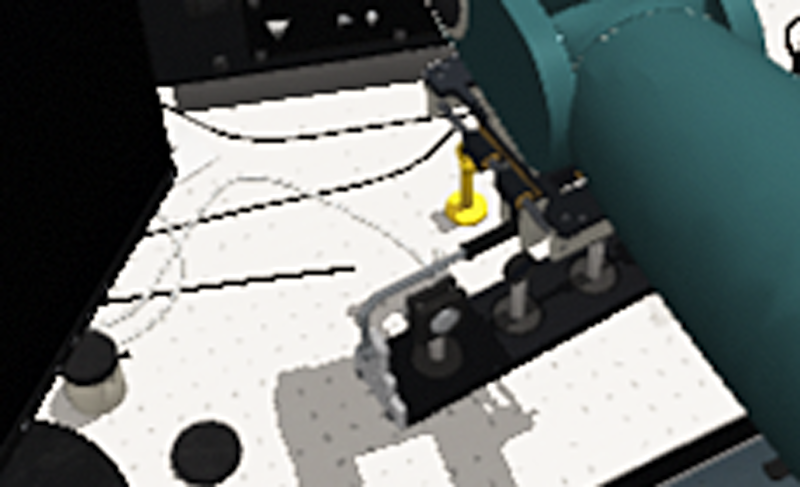

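Request:
move_arm(
  commands=[
    [1, 0.15, 0, -0.3, 0, 0, 0],
    [1, 0, 0, -0.4, 0, 0, 0],
    [1, 0, 0, -0.6, 0, 0, 0],
    [1, 0, 0, -0.8, 0, 0, 0],
    [1, 0, 0, -0.8, 0, 0, 0],
    [1, 0, 0, -0.6, 0, 0, 0],
    [1, 0, 0, 0, 0, 0, 0],
  ],
)

```text
t: 20.2
tool_pos: [0.4544, -0.0342, 0.182]
eef_rot: [-180.0, -0.1, 4.4]
contact_force: [0.7, 0.6, -8.9]
gripper_width: 0.014
```

The picture shows the bail upright in the gripper and the mirror and both lenses standing in the wells. The load now reads about 8.9 N against roughly 8.6 N expected, so I'll keep lifting.

Request:
move_arm(
  commands=[
    [1, 0, 0, -0.4, 0, 0, 0],
    [1, 0, 0, -0.9, 0, 0, 0],
    [1, 0, 0, -1.2, 0, 0, 0],
    [1, 0, 0, -1.2, 0, 0, 0],
    [1, 0, 0, -1.0, 0, 0, 0],
    [1, 0, 0, -0.6, 0, 0, 0],
    [1, 0, 0, -0.3, 0, 0, 0],
    [1, 0, 0, 0, 0, 0, 0],
  ],
)

```text
t: 21.0
tool_pos: [0.4543, -0.0342, 0.2438]
eef_rot: [-180.0, -0.2, 4.4]
contact_force: [-0.1, 0.1, -8.4]
gripper_width: 0.014
```

Request:
move_arm(
  commands=[
    [1, 0, 0, 0, 0, 0, 0],
    [1, 0, 0, 0, 0, 0, 0],
    [1, 0, 0, 0, 0, 0, 0],
    [1, 0, 0, 0, 0, 0, 0],
    [1, 0, 0, 0, 0, 0, 0],
    [1, 0, 0, 0, 0, 0, 0],
    [1, 0, 0, 0, 0, 0, 0],
    [1, 0, 0, 0, 0, 0, 0],
  ],
)

```text
t: 21.8
tool_pos: [0.4539, -0.0342, 0.242]
eef_rot: [-180.0, -0.1, 4.4]
contact_force: [0.9, 1.3, -8.7]
gripper_width: 0.0138
```

Run:
```python
from h import *
s=st(); p=cams.get_image("scene"); cv2.imwrite("pics/s3.png",cv2.resize(p["pixels"][120:280,200:430],(800,556),interpolation=cv2.INTER_CUBIC))
w=cams.get_image("wrist"); C=wcloud(w); X,Y,Z=np.moveaxis(C,-1,0); ok=w["depth"]>0; g=w["pixels"].astype(int).max(-1)
m=ok&(X>.39)&(X<.53)&(Y>-.22)&(Y<.13)&(g<75)&(Z>.09)&(Z<.14); rect(C,m&(abs(Z-.118)<.008),"base")
q=C[m&(abs(Z-.118)<.008)]; c=np.linalg.lstsq(np.c_[q[:,:2],np.ones(len(q))],q[:,2],rcond=None)[0]; print("tilt deg",np.degrees(c[:2]))
rect(C,ok&(X>.41)&(X<.5)&(Y>.01)&(Y<.09)&(Z>.19)&(Z<.21),"mirror top")
```

```text
{'t': 21.8, 'tool_pos': [0.4539, -0.0342, 0.242], 'eef_rot': [-179.9671, -0.0547, 4.3717], 'contact_force': [0.8616, 1.2827, -8.7132], 'gripper_width': 0.0138, 'qpos': [-7.5477, -21.73, 107.833, 0.0436, 93.8503, -11.9165]}
base 8160 c [453.3 -35.9] size [ 75. 267.] ang 4.5 z [0.112 0.114 0.115]
tilt deg [-0.59446419 -0.59520818]
mirror top 1866 c [454.5  45.4] size [36. 45.] ang 4.6 z [0.196 0.199 0.2  ]
```

View pics/s3.png

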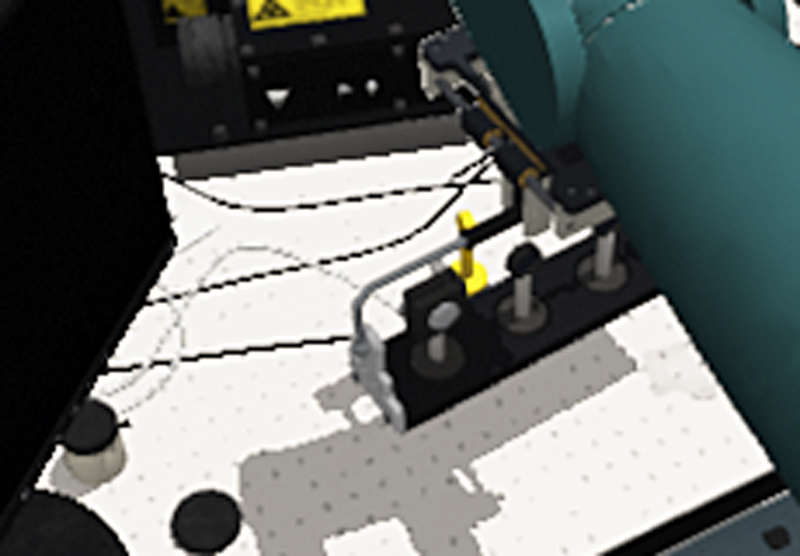

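The carrier hangs level with its base top at 0.114, so its underside is about 0.096 m up. The picture shows all three optics seated and the jar in place. Handing in.

```bash
python3 -c "
from h import *
st(); print(bot.sign_off())"
```

```text
{'t': 21.9, 'tool_pos': [0.4539, -0.0342, 0.2421], 'eef_rot': [-179.9662, -0.0563, 4.3738], 'contact_force': [0.3908, -0.0297, -9.9134], 'gripper_width': 0.0141, 'qpos': [-7.5447, -21.7306, 107.8306, 0.0447, 93.852, -11.9155]}
the job is handed in; nothing more can be done
None
```

I put the lens mount in the -y end well and the mirror mount in the +y end well. I then swung the bail upright by its sleeve, lifted the carrier straight up, and handed the job in at 21.9 s while holding it there.

My last checks before handing in showed:
- **Height and level:** the carrier's underside is about 9.6 cm above the table, tilted under 1°, within about 2 mm of its start in x and y.
- **Grip:** the fingers are closed to 14 mm on the 15 mm sleeve. The wrist force read 8.7–9.9 N, against a loaded weight of about 8.6 N.
- **Optics:** before the lift, both lens tops measured 98 mm and the mirror top 104 mm, the seated heights, with the lens and mirror within about 1° of square. After the lift I re-measured only the mirror, still seated and square; the lenses I checked only in the final picture, where both look upright and in their wells.
- **Bystanders:** the jar looks unmoved in that picture. I didn't re-check the sensor or the hex key at the end, but the arm never went near either.

No check disagreed with another by more than 2–4 mm; the largest gap was how the mirror's foot sat in the grip, and I corrected for that before lowering it. The hand-in gives no verdict.

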